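# Load the sloped feed tray

### The job

Pick up the short light-wood block, lay it crosswise on the upper half of the sloped steel tray and let go of it. Then push it down the slope, lying on the tray floor, until its long side rests flat against the back stop at the low end. Take care not to shift or knock over the pipe offcut standing near the block.

Things in the scene. Friction and masses are not known exactly. Their poses are not given: they have to be found in the camera images.
- block_mid (a point): centre of the loose softwood block, a plain light-brown cuboid 50 x 90 x 42 mm (0.09 to 0.18 kg) lying on the table; this point is 21 mm above its underside. x runs along the 50 mm side (grip across it), y along the 90 mm length, z up. A longer reddish block and a rusty square tube elsewhere on the table are not meant.
- tray_stop (a point): point of the fixed grey steel tray on its floor at the foot of the rigid back stop (25 mm high), at the low end, midway across, 16 mm above the table. x points 15 degrees downhill into the stop, y across, z square to the floor, upward. Home, the block's centre is at x = -25, z = 21 mm from here, its y along the tray's.
- tray_top (a point): point midway across the tray's upper, open edge, nearest the robot, 78 mm above the table; axes as tray_stop, which is 240 mm from here along x. Between them the floor is flat, 140 mm wide between side lips 14 mm high. Upper half: less than 120 mm from here. Friction holds the block on the slope until it is pushed (about 1 N).
- pipe_mid (a point): centre of the grey steel pipe offcut, 42 mm across and 85 mm high, standing loose on its end on the table near the block, about 125 to 145 mm from it centre to centre; this point is half-way up, z up.

How it is judged:
On the way, in this order (a step that is already met when the one before it is completed fails the run):
1. the block lies flat on the floor of the upper half of the tray, let go and at rest (x of block_mid in the frame of tray_stop between -0.24 and -0.115 m and z of block_mid in the frame of tray_stop between 0.013 and 0.029 m and y of block_mid in the frame of tray_stop between -0.07 and 0.07 m and contact force between the fingers and wood_block below 0.3 N and linear speed of wood_block below 0.02 m/s), for 0.2 s.
2. the block passes through the lower half of the tray lying on its floor (x of block_mid in the frame of tray_stop between -0.105 and -0.045 m and z of block_mid in the frame of tray_stop below 0.029 m and y of block_mid in the frame of tray_stop between -0.07 and 0.07 m).
At the end, for the whole second after the job is handed in: the block is at rest flat on the tray floor between the side lips, its long side against the back stop to within about 13 mm and 10 degrees (x of block_mid in the frame of tray_stop between -0.038 and -0.015 m and z of block_mid in the frame of tray_stop between 0.013 and 0.029 m and y of block_mid in the frame of tray_stop between -0.045 and 0.045 m and angle between the y axis of block_mid and the y axis of tray_stop, either way round below 0.18 rad and angle between the z axis of block_mid and the z axis of tray_stop, either way round below 0.18 rad and linear speed of wood_block below 0.02 m/s); the robot touches nothing.
It fails at once if the standing pipe offcut is moved more than 30 mm or tipped more than 20 degrees (distance of pipe_mid from where it was at the start of the episode above 0.03 m or angle between pipe_mid's own z axis and vertical above 0.35 rad).
It also fails if it takes over 51 s, if anything falls off the work surface, if the arm or the gripper's body presses on something with over 40 N, if the wrist force passes 120 N, or if a joint passes its speed limit or range.

### The arm

A 6-joint arm with a two-finger parallel gripper is mounted at the origin on a cart in front of the work surface, level with it; the furniture and walls round the work are solid. World frame = base frame: x ahead of the robot, y to its left, z up, the work surface at z = 0. Lengths are in m, angles in rad, forces in N, time in s.
With the tool pointing down it reaches from about 0.225 to 0.875 m from the base axis. Payload 3.4 kg.
Tool frame: the origin (TCP) lies midway between the tips of the shut fingers; the grasp point (between the pads) lies 19 mm behind it (manip.tcp_to_grasp is the distance from the TCP to the grasp point, in m); x points along the fingers, y is the direction in which the jaws open and shut, and the axes are right-handed (so a half turn about x gives the same grasp; the last joint's range is limited). The gripper opens to 85 mm and grips with 20 to 120 N. Pads are 22 mm wide; open, the fingers measure 114 mm over their backs; the gripper's body (76 mm by 85 mm) begins 54 mm behind the grasp point. The pads swing forward as they close: fully open they stand 13 mm farther back than shut.
Start: joints at [0.979, 0.276, 1.505, -0, 1.361, -0.121], TCP at [0.261, 0.512, 0.231] pointing down, gripper open.
Joint ranges: [-2.89, 2.89], [-0.75, 2.08], [0.22, 2.7], [-1.18, 4.32], [0.11, 2.71], [-2.7, 2.7]. Speed limits (rad/s): [2.57, 2.57, 3.14, 3.14, 3.14, 3.14].

### API

Orientations are given as a unit quaternion [w, x, y, z].
In Python, from rig import readout, eyes, job, manip gives the robot as it stands. The module is installed in compiled form; this text tells all that it offers.
- The arm moves only by the tool carry_out, never from a script. Its argument "deltas" is one flat list of numbers, 7 for each row, row after row: the shift along the tool's x, y, z scaled (see below), then the turn, a rotation vector about the tool's x, y, z scaled (see below), then the opening, from -1 (shut) to 1 (fully open). In form: [dx, dy, dz, ax, ay, az, grip, dx, dy, dz, ax, ay, az, grip, ...]. A call has 1 to 10 rows; each row shifts and turns the commanded pose from where the row before left it, along the tool's axes as they then stand; what a row does not reach is not made up. The controller multiplies each number of a shift by 60 mm and each number of a turn by 4 degrees. A row lasts 1/8 s, in which the tool goes at most 62.5 mm and 10.7 degrees, less where a joint would pass 70% of its speed; a pose out of reach is approached as far as the arm can. A call with a number of a shift or a turn outside -1 to 1 is refused whole. A call with a gripper value outside its range is refused whole. The fingers move at their own pace and stop on an object; "newtons" is the grip in N (left out, the last holds). Time passes only in rows, so rows that do not move let the fingers close. It gives the time, the measured TCP pose, the force and the opening at its end, in the units of the state.
- readout.get_state(): the state, without advancing time (a new reading comes with each control period).
- eyes.get_image(name): name is "scene" or "top" or "wrist"; returns a dict with "color" (400x640x3 uint8, red, green, blue), "z_map" (400x640 float32, m along the optical axis (not along the pixel's ray), 0 where there is no reading), "mtx" (3x3 intrinsics, pixels), "distortion" ([k1, k2, p1, p2, k3] as OpenCV has them; the pictures are not rectified), "origin" and "orientation" of the camera in the world. Camera axes: x right, y down, z forward; pixel columns grow to the right and rows downward; lengths in m; the calibration is good to about 2 mm. A picture is of the moment at which its call begins.
- job.sign_off(): hands the job in, once; it reports no verdict.
The state is a dict: "clock": time; "qpos": joint angles; "qd": joint speeds; "effort": joint torques, N m; "position": TCP position; "ee_rot": TCP orientation; "contact_force": force on the tool from outside, world axes, zero at the start; "moment": the same for the moment, N m; "width": finger opening in m.
Only numpy, scipy, OpenCV 4.12 (cv2) and the standard library are available. Lean on these libraries where they do the work, as an engineer would, in place of code of your own. Each camera call takes 0.05 s, during which the arm holds its last target.

## Working session

There is one attempt and no reset: what is moved stays moved. The work goes in short steps, Python scripts to look and compute and a tool call to move; the robot and the scene stay as the last step left them, time stands still between calls to the robot, and variables do not carry over. Pictures are saved under pics/ and viewed, and the job is handed in when it is done.

Besides the shell and the picture viewer there is one more tool, called after "Emit:" as name(argument=value, ...) on one line, values as JSON. carry_out: Moves the arm, as the interface text tells. Its arguments: {"type":"object","properties":{"deltas":{"type":"array"},"newtons":{"type":"number"}},"required":["deltas"]}

```bash
mkdir -p pics; python3 - <<'E'
from rig import readout, eyes
import cv2,pickle
s=readout.get_state();print(s)
for n in["scene","top","wrist"]:
    d=eyes.get_image(n);cv2.imwrite(f"pics/{n}0.png",d["color"][:,:,::-1]);pickle.dump(d,open(n+"0.pkl","wb"))
    print(n,d["mtx"].tolist(),d["distortion"],d["origin"],d["orientation"])
E
```

```text
{'clock': 0.0, 'qpos': array([ 9.78985354e-01,  2.76568392e-01,  1.50613865e+00,  2.19481778e-06,
        1.36068702e+00, -1.21033540e-01]), 'qd': array([-1.37224884e-03, -9.83904511e-04,  9.49225307e-05,  8.97817469e-04,
       -1.53966534e-04,  1.76465843e-04]), 'effort': array([-1.23940867e-03, -4.16762531e+01, -2.45797652e+01, -5.43784372e-04,
        1.12820949e-02,  2.31171455e-06]), 'position': array([0.26053198, 0.51199589, 0.23045268]), 'ee_rot': array([ 0.68738418,  0.16431564,  0.68783005, -0.16550884]), 'contact_force': array([ 0.69541719, -0.15022251,  0.08981123]), 'moment': array([ 0.03631563, -0.00352057, -0.02104258]), 'width': 0.08513695464108151}
scene [[407.4197410924389, 0.0, 323.3763004242396], [0.0, 407.4197410924389, 197.2470316813437], [0.0, 0.0, 1.0]] [-0.09049783  0.          0.          0.          0.        ] [ 0.16530274 -0.63812792  0.65618787] [-0.44273425  0.87114375 -0.19227324  0.09014404]
top [[490.0435752357216, 0.0, 319.77592507717367], [0.0, 490.0435752357216, 198.33212748194495], [0.0, 0.0, 1.0]] [-0.15416575  0.          0.          0.          0.        ] [0.37519086 0.08958608 1.09248071] [-0.05849723  0.71344768 -0.69692558  0.04318819]
wrist [[278.9311342425452, 0.0, 318.48722381159484], [0.0, 278.9311342425452, 199.8702709423032], [0.0, 0.0, 1.0]] [-0.03408022  0.          0.          0.          0.        ] [0.19305842 0.54671928 0.3729216 ] [0.13014816 0.84239119 0.51696772 0.07863149]
```

View pics/scene0.png

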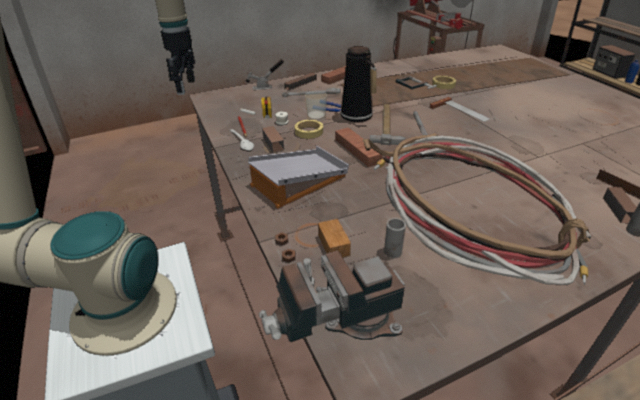

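View pics/top0.png

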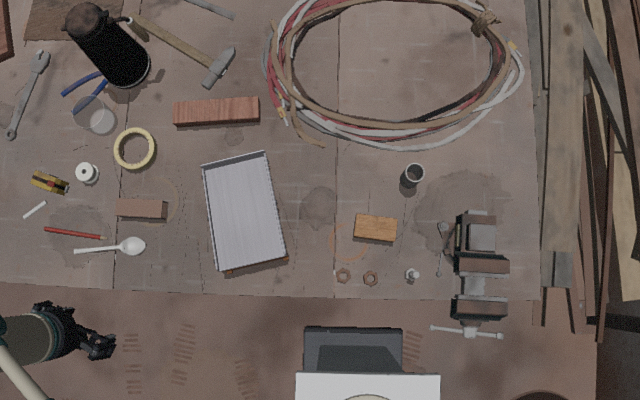

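View pics/wrist0.png

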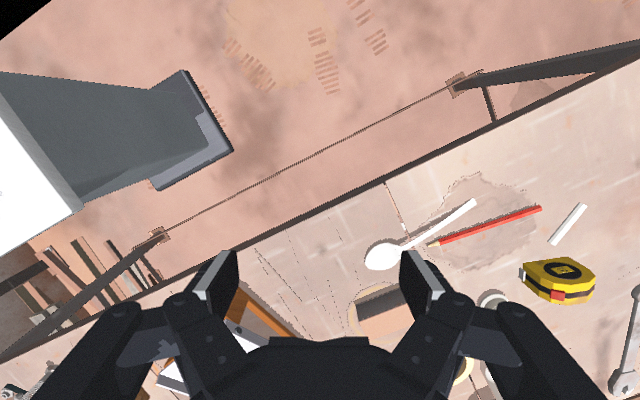

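The scene view shows the block near (335,238), the pipe at (395,238), the vise in front of them and the tray at (298,172). The top view shows the block at (375,228), the pipe at (413,175), the vise at (480,270) and the tray with corners about (203,160), (264,152), (286,262) and (217,271). The wrist view doesn't show the block. Next I measure these.

```bash
cat > h.py <<'E'
import numpy as np,cv2,pickle
from scipy.spatial.transform import Rotation as R
def cam(d):
    q=d["orientation"];return R.from_quat([q[1],q[2],q[3],q[0]]).as_matrix(),np.array(d["origin"])
def rays(d,uv):
    uv=np.asarray(uv,float).reshape(-1,1,2)
    p=cv2.undistortPoints(uv,d["mtx"],np.asarray(d["distortion"]))[:,0]
    M,o=cam(d);return o,(np.c_[p,np.ones(len(p))])@M.T
def onz(d,uv,z):
    o,r=rays(d,uv);return o+r*((z-o[2])/r[:,2])[:,None]
def cloud(d):
    h,w=d["z_map"].shape;v,u=np.mgrid[:h,:w]
    o,r=rays(d,np.c_[u.ravel(),v.ravel()]);z=d["z_map"].ravel()
    return (o+r*z[:,None]).reshape(h,w,3),d["z_map"]>0
def proj(d,X):
    M,o=cam(d);rv,_=cv2.Rodrigues(M.T);return cv2.projectPoints(np.asarray(X,float).reshape(-1,3),rv,-M.T@o,d["mtx"],np.asarray(d["distortion"]))[0][:,0]
E
python3 - <<'E'
from h import *
np.set_printoptions(precision=4,suppress=True)
d=pickle.load(open("top0.pkl","rb"));s=pickle.load(open("scene0.pkl","rb"))
for n,dd,box in(("top",d,(340,205,410,255)),("scene",s,(305,210,365,265))):
    hsv=cv2.cvtColor(dd["color"],cv2.COLOR_RGB2HSV)
    m=cv2.inRange(hsv,(8,110,60),(22,255,255));k=np.zeros_like(m);x0,y0,x1,y1=box;k[y0:y1,x0:x1]=1;m=m*k
    m=cv2.morphologyEx(m,cv2.MORPH_OPEN,np.ones((3,3)))
    c=max(cv2.findContours(m,0,2)[0],key=cv2.contourArea);print(n,cv2.contourArea(c),cv2.minAreaRect(c),cv2.boundingRect(c))
    P,ok=cloud(dd);mm=np.zeros_like(m);cv2.drawContours(mm,[c],-1,255,-1)
    X=P[(mm>0)&ok];print("z pct",np.percentile(X[:,2],[2,10,50,90,98]))
    T=X[X[:,2]>np.percentile(X[:,2],90)-.006]
    r=cv2.minAreaRect((T[:,:2]*1000).astype(np.float32));print("top rect mm",r,cv2.boxPoints(r))
    sel=cv2.minAreaRect(c)
    if n=="top": print("corners z.042",onz(dd,cv2.boxPoints(sel),.042))
# pipe
P,ok=cloud(d);w=P[150:200,390:440].reshape(-1,3);h=w[(w[:,2]>.06)&(w[:,2]<.1)];print("pipe",len(h),h[:,2].max(),cv2.minEnclosingCircle((h[:,:2]*1000).astype(np.float32)))
Q,ok=cloud(s);w=Q[205:265,375:415].reshape(-1,3);h=w[(w[:,2]>.02)&(w[:,2]<.1)];print("pipe sc",len(h),h[:,2].max(),h[:,:2].min(0),h[:,:2].max(0))
# table
print("table z",np.median(P[150:200,345:380,2]),np.median(Q[200:220,300:330,2]))
# tray floor
w=P[175:250,222:260].reshape(-1,3)
A=np.c_[w[:,:2],np.ones(len(w))];c,*_=np.linalg.lstsq(A,w[:,2],rcond=None);n=np.array([-c[0],-c[1],1]);n/=np.linalg.norm(n)
print("plane",c,"tilt",np.degrees(np.arccos(n[2])),"downdir",np.degrees(np.arctan2(-c[1],-c[0])), np.abs(A@c-w[:,2]).max())
w=P[145:280,195:295].reshape(-1,3);h=w[w[:,2]>.012];r=cv2.minAreaRect((h[:,:2]*1000).astype(np.float32));print(r,cv2.boxPoints(r))
for nm,x0,y0,x1,y1,dd,f in(("trayt",190,140,300,280,d,5),("trays",235,140,355,210,s,5),("blk",330,150,440,300,d,5)):
    cv2.imwrite(f"pics/{nm}.png",cv2.resize(dd["color"][y0:y1,x0:x1,::-1],None,fx=f-1 if nm!="trays" else 5,fy=f-1 if nm!="trays" else 5))
E
```

```text
Traceback (most recent call last):
ValueError: max() iterable argument is empty
```

```bash
cat > m.py <<'E'
from h import *
np.set_printoptions(precision=4,suppress=True)
d=pickle.load(open("top0.pkl","rb"));s=pickle.load(open("scene0.pkl","rb"))
print(cv2.cvtColor(d["color"],cv2.COLOR_RGB2HSV)[[228,222,190],[375,365,370]].tolist(),cv2.cvtColor(s["color"],cv2.COLOR_RGB2HSV)[[238,250,215],[335,328,320]].tolist())
for n,dd,box in(("top",d,(340,205,410,255)),("scene",s,(305,210,365,265))):
    hsv=cv2.cvtColor(dd["color"],cv2.COLOR_RGB2HSV)
    m=cv2.inRange(hsv,(8,125,60),(25,255,255));k=np.zeros_like(m);x0,y0,x1,y1=box;k[y0:y1,x0:x1]=255;m=m&k
    m=cv2.morphologyEx(m,cv2.MORPH_OPEN,np.ones((3,3)))
    c=max(cv2.findContours(m,0,2)[0],key=cv2.contourArea);print(n,cv2.contourArea(c),cv2.minAreaRect(c),cv2.boundingRect(c))
    P,ok=cloud(dd);mm=np.zeros_like(m);cv2.drawContours(mm,[c],-1,255,-1)
    X=P[(mm>0)&ok];print("z pct",np.percentile(X[:,2],[2,10,50,90,98]))
    T=X[X[:,2]>np.percentile(X[:,2],90)-.006]
    r=cv2.minAreaRect((T[:,:2]*1000).astype(np.float32));print("top rect mm",r,cv2.boxPoints(r))
    sel=cv2.minAreaRect(c)
    if n=="top": print("corners z.042",onz(dd,cv2.boxPoints(sel),.042))
# pipe
P,ok=cloud(d);w=P[150:200,390:440].reshape(-1,3);h=w[(w[:,2]>.06)&(w[:,2]<.1)];print("pipe",len(h),h[:,2].max(),cv2.minEnclosingCircle((h[:,:2]*1000).astype(np.float32)))
Q,ok=cloud(s);w=Q[205:265,375:415].reshape(-1,3);h=w[(w[:,2]>.02)&(w[:,2]<.1)];print("pipe sc",len(h),h[:,2].max(),h[:,:2].min(0),h[:,:2].max(0))
# table
print("table z",np.median(P[150:200,345:380,2]),np.median(Q[200:220,300:330,2]))
# tray floor
w=P[175:250,222:260].reshape(-1,3)
A=np.c_[w[:,:2],np.ones(len(w))];c,*_=np.linalg.lstsq(A,w[:,2],rcond=None);n=np.array([-c[0],-c[1],1]);n/=np.linalg.norm(n)
print("plane",c,"tilt",np.degrees(np.arccos(n[2])),"downdir",np.degrees(np.arctan2(-c[1],-c[0])), np.abs(A@c-w[:,2]).max())
w=P[145:280,195:295].reshape(-1,3);h=w[w[:,2]>.012];r=cv2.minAreaRect((h[:,:2]*1000).astype(np.float32));print(r,cv2.boxPoints(r))
for nm,x0,y0,x1,y1,dd,f in(("trayt",190,140,300,280,d,5),("trays",235,140,355,210,s,5),("blk",330,150,440,300,d,5)):
    f=4; cv2.imwrite(f"pics/{nm}.png",cv2.resize(dd["color"][y0:y1,x0:x1,::-1],None,fx=f,fy=f))
E
python3 m.py
```

```text
[[13, 99, 157], [15, 97, 158], [10, 37, 123]] [[15, 149, 163], [14, 138, 70], [11, 49, 99]]Traceback (most recent call last):
  File "m.py", line 9, in <module>
    c=max(cv2.findContours(m,0,2)[0],key=cv2.contourArea);print(n,cv2.contourArea(c),cv2.minAreaRect(c),cv2.boundingRect(c))
ValueError: max() iterable argument is empty
```

```bash
sed -i 's/(8,125,60)/(8,75,40)/' m.py; python3 m.py
```

```text
[[13, 99, 157], [15, 97, 158], [10, 37, 123]] [[15, 149, 163], [14, 138, 70], [11, 49, 99]]
top 940.0 ((375.2750549316406, 227.55763244628906), (42.07834243774414, 24.22953987121582), 7.431407928466797) (354, 214, 44, 28)
z pct [0.0312 0.0387 0.0414 0.0439 0.0453]
top rect mm ((467.3985290527344, -6.742057800292969), (90.42256927490234, 50.17163848876953), 83.46958923339844) [[437.3336 -48.807 ]
 [487.1797 -54.513 ]
 [497.4635  35.3229]
 [447.6174  41.0289]]
corners z.042 [[ 0.4454  0.0414  0.042 ]
 [ 0.4973  0.0354  0.042 ]
 [ 0.4875 -0.0548  0.042 ]
 [ 0.4356 -0.0483  0.042 ]]
scene 958.5 ((334.8537902832031, 241.13677978515625), (48.855674743652344, 27.00174331665039), 60.945396423339844) (318, 218, 33, 47)
z pct [0.0001 0.0137 0.041  0.143  0.1455]
top rect mm ((393.2884216308594, -175.72128295898438), (36.341461181640625, 21.59187889099121), 80.60579681396484) [[ 379.6713 -191.8861]
 [ 400.9736 -195.4105]
 [ 406.9055 -159.5564]
 [ 385.6032 -156.0321]]
pipe 172 0.08824746952614326 ((581.138671875, -84.78617095947266), 21.38027572631836)
pipe sc 944 0.09981871596908143 [ 0.4897 -0.1903] [0.6912 0.0261]
table z -0.0011061623038283175 -0.00011381701366325325
plane [-0.3321 -1.1079  0.5299] tilt 49.15259830471038 downdir 73.31361381120931 0.7864429519838225
((486.56903076171875, 239.3910369873047), (293.73675537109375, 230.4457244873047), 15.254339218139648) [[314.5596 311.9126]
 [375.1908  89.5861]
 [658.5785 166.8695]
 [597.9473 389.196 ]]
```

```bash
cat > t.py <<'E'
from h import *
np.set_printoptions(precision=4,suppress=True)
d=pickle.load(open("top0.pkl","rb"));s=pickle.load(open("scene0.pkl","rb"))
P,ok=cloud(d);Q,oks=cloud(s)
print("valid",ok[150:275,200:290].mean(),oks[145:205,245:350].mean())
m=np.zeros(ok.shape,bool);m[175:250,222:258]=1;m&=ok;w=P[m]
for i in range(4):
    A=np.c_[w[:,:2],np.ones(len(w))];c,*_=np.linalg.lstsq(A,w[:,2],rcond=None);r=np.abs(A@c-w[:,2]);w=w[r<max(2*np.median(r),.002)]
n=np.array([-c[0],-c[1],1]);n/=np.linalg.norm(n)
print(len(w),m.sum(),"plane",c,"tilt",np.degrees(np.arccos(n[2])),"down",np.degrees(np.arctan2(-c[1],-c[0])))
# block check in scene: top face
Y=Q[210:260,315:360][oks[210:260,315:360]];Y=Y[(abs(Y[:,2]-.042)<.006)&(np.hypot(Y[:,0]-.467,Y[:,1]+.007)<.07)];r=cv2.minAreaRect((Y[:,:2]*1000).astype(np.float32));print("blk scene",r,Y[:,2].mean())
for nm,x0,y0,x1,y1,dd in(("trayt",190,140,300,280,d),("trays",235,140,355,210,s),("blk",330,150,440,300,d)):
    f=4; cv2.imwrite(f"pics/{nm}.png",cv2.resize(dd["color"][y0:y1,x0:x1,::-1],None,fx=f,fy=f))
E
python3 t.py
```

```text
valid 0.9949333333333333 0.996031746031746
1960 2688 plane [-0.2598 -0.0688  0.1946] tilt 15.045100355539036 down 14.83283971085631
blk scene ((469.771484375, -6.168708801269531), (92.27670288085938, 50.36582565307617), 83.21987915039062) 0.04131887472075351
```

View pics/trayt.png

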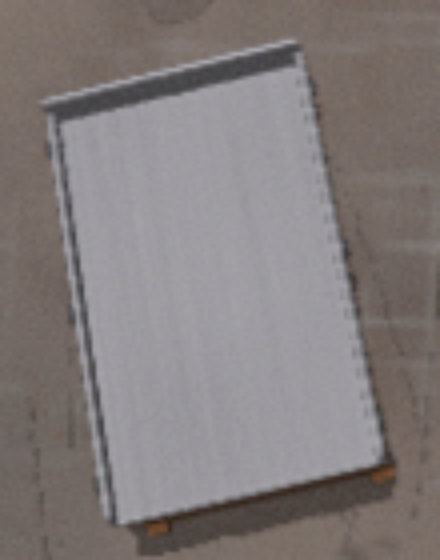

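View pics/trays.png

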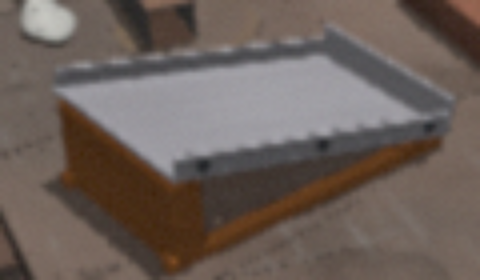

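View pics/blk.png

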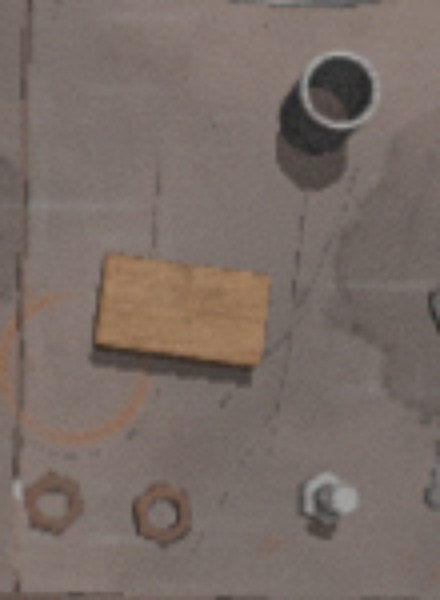

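```bash
python3 - <<'E'
from h import *
np.set_printoptions(precision=4,suppress=True)
d=pickle.load(open("top0.pkl","rb"));s=pickle.load(open("scene0.pkl","rb"))
c=np.array([-.2598,-.0688,.1946])
def onp(dd,uv):
    o,r=rays(dd,uv);n=np.array([c[0],c[1],-1]);t=-(n@o+c[2])/(r@n);return o+r*t[:,None]
uv=[(205.5,170),(265.5,156.5),(220,270.5),(286,255.5)]
F=onp(d,uv);print("plane",F);print("z",onz(d,uv[:2],.016),onz(d,uv[2:],.078))
G=onp(s,[(250,163.25),(278.75,185),(316,154)]);print("scene topL topR footL",G)
st=F[:2].mean(0);tp=F[2:].mean(0);v=st-tp
print("stop",st,"top",tp,np.linalg.norm(v),"yaw",np.degrees(np.arctan2(v[1],v[0])),"widths",np.linalg.norm(F[0]-F[1]),np.linalg.norm(F[2]-F[3]))
for a,b in((0,1),(2,3)):
    w=F[a]-F[b];print("cross yaw-90",np.degrees(np.arctan2(w[1],w[0]))-90)
E
```

```text
plane [[0.5904 0.3761 0.0153]
 [0.6237 0.2399 0.016 ]
 [0.366  0.317  0.0777]
 [0.4011 0.1803 0.078 ]]
z [[0.5902 0.376  0.016 ]
 [0.6238 0.2399 0.016 ]] [[0.366  0.3169 0.078 ]
 [0.4011 0.1803 0.078 ]]
scene topL topR footL [[0.3698 0.3123 0.077 ]
 [0.4061 0.179  0.0768]
 [0.5942 0.3785 0.0142]]
stop [0.6071 0.308  0.0157] top [0.3836 0.2486 0.0778] 0.2394595288219072 yaw 14.889788502545722 widths 0.1402421080971821 0.14115710833756187
cross yaw-90 13.774078677038673
cross yaw-90 14.410856688450352
```

The top and scene views agree within about 4 mm:

| Item | Position | Other |
|---|---|---|
| Block | (0.468, -0.006), top at 0.042 | yaw -6.6° |
| Pipe | (0.581, -0.085) | |
| Tray stop | (0.608, 0.309, 0.016) | yaw 14.5°, tilt 15° |

Next is a planner helper that turns a target pose into rounded rows.

```bash
cat > plan.py <<'E'
from h import *
from rig import readout
np.set_printoptions(precision=4,suppress=True)
psi,th=np.radians(14.5),np.radians(15)
STOP=np.array([.6085,.3085,.016])
tx=np.array([np.cos(th)*np.cos(psi),np.cos(th)*np.sin(psi),-np.sin(th)])
ty=np.array([-np.sin(psi),np.cos(psi),0]);tz=np.cross(tx,ty);TR=np.c_[tx,ty,tz]
def tray(x,y,z): return STOP+TR@np.array([x,y,z])
def pose():
    s=readout.get_state();q=s["ee_rot"];return np.array(s["position"]),R.from_quat([q[1],q[2],q[3],q[0]]).as_matrix(),s
def ori(xdir,jaw,ref):
    x=xdir/np.linalg.norm(xdir);y=jaw-x*(jaw@x);y/=np.linalg.norm(y)
    c=[np.c_[x,y,np.cross(x,y)],np.c_[x,-y,np.cross(x,-y)]]
    return min(c,key=lambda M:np.linalg.norm(R.from_matrix(ref.T@M).as_rotvec()))
def rows(p,M,pt,Mt,n,grip):
    out=[];p=p.copy();M=M.copy()
    for i in range(n):
        k=n-i;ds=M.T@((pt-p)/k)/.06;rv=np.degrees(R.from_matrix(M.T@Mt).as_rotvec())/k/4
        ds=np.round(ds,2);rv=np.round(rv,2)
        if max(abs(ds).max(),abs(rv).max())>1: print("TOO BIG",ds,rv)
        out.append([*ds.tolist(),*rv.tolist(),grip]);p=p+M@(ds*.06);M=M@R.from_rotvec(np.radians(rv*4)).as_matrix()
    print(", ".join(str(x+0.0) for r in out for x in r));return p,M
E
python3 - <<'E'
from plan import *
p,M,s=pose();print(M)
b=np.radians(-6.6);Mt=ori(np.array([0,0,-1.]),np.array([np.cos(b),np.sin(b),0]),M)
print(Mt,np.degrees(R.from_matrix(M.T@Mt).as_rotvec()))
p,M=rows(p,M,np.array([.468,-.006,.17]),Mt,20,1.0)
E
```

```text
[[-0.0008  0.4536  0.8912]
 [-0.0012  0.8912 -0.4536]
 [-1.     -0.0014 -0.0002]]
[[ 0.      0.9934 -0.1149]
 [ 0.     -0.1149 -0.9934]
 [-1.      0.     -0.    ]] [69.624   0.0389  0.0776]
0.05, -0.31, 0.35, 0.87, 0.0, 0.0, 1.0, 0.05, -0.28, 0.37, 0.87, 0.0, 0.0, 1.0, 0.05, -0.26, 0.38, 0.87, 0.0, 0.0, 1.0, 0.05, -0.24, 0.4, 0.87, 0.0, 0.0, 1.0, 0.05, -0.21, 0.41, 0.87, 0.0, 0.0, 1.0, 0.05, -0.19, 0.43, 0.87, 0.0, 0.0, 1.0, 0.05, -0.16, 0.44, 0.87, 0.0, 0.0, 1.0, 0.05, -0.13, 0.44, 0.87, 0.0, 0.0, 1.0, 0.05, -0.11, 0.45, 0.87, 0.0, 0.0, 1.0, 0.05, -0.08, 0.46, 0.87, 0.0, 0.0, 1.0, 0.05, -0.05, 0.46, 0.87, 0.0, 0.0, 1.0, 0.05, -0.02, 0.47, 0.87, 0.0, 0.0, 1.0, 0.05, 0.0, 0.47, 0.87, 0.0, 0.0, 1.0, 0.05, 0.03, 0.46, 0.87, 0.0, 0.0, 1.0, 0.05, 0.06, 0.46, 0.87, 0.0, 0.0, 1.0, 0.05, 0.09, 0.46, 0.87, 0.0, 0.0, 1.0, 0.05, 0.12, 0.45, 0.87, 0.0, 0.0, 1.0, 0.06, 0.14, 0.44, 0.87, 0.01, 0.0, 1.0, 0.05, 0.17, 0.43, 0.87, 0.0, 0.01, 1.0, 0.06, 0.19, 0.43, 0.88, 0.01, 0.0, 1.0
```

Emit:
carry_out(deltas=[0.05,-0.31,0.35,0.87,0,0,1,0.05,-0.28,0.37,0.87,0,0,1,0.05,-0.26,0.38,0.87,0,0,1,0.05,-0.24,0.4,0.87,0,0,1,0.05,-0.21,0.41,0.87,0,0,1,0.05,-0.19,0.43,0.87,0,0,1,0.05,-0.16,0.44,0.87,0,0,1,0.05,-0.13,0.44,0.87,0,0,1,0.05,-0.11,0.45,0.87,0,0,1,0.05,-0.08,0.46,0.87,0,0,1])

```text
clock: 1.4
position: [0.3647, 0.2528, 0.201]
ee_rot: [0.606, 0.364, 0.607, -0.364]
contact_force: [0.8, -0.5, -0.5]
width: 0.0856
```

Emit:
carry_out(deltas=[0.05,-0.05,0.46,0.87,0,0,1,0.05,-0.02,0.47,0.87,0,0,1,0.05,0,0.47,0.87,0,0,1,0.05,0.03,0.46,0.87,0,0,1,0.05,0.06,0.46,0.87,0,0,1,0.05,0.09,0.46,0.87,0,0,1,0.05,0.12,0.45,0.87,0,0,1,0.06,0.14,0.44,0.87,0,0,1,0.05,0.17,0.43,0.87,0,0,1,0.06,0.19,0.43,0.88,0,0,1])

```text
clock: 2.65
position: [0.4682, -0.0066, 0.1698]
ee_rot: [-0.47, -0.528, -0.47, 0.529]
contact_force: [0.7, 1.7, 0.0]
width: 0.0856
```

```bash
python3 - <<'E'
from plan import *
from rig import eyes
d=eyes.get_image("wrist");cv2.imwrite("pics/w1.png",d["color"][:,:,::-1]);pickle.dump(d,open("w1.pkl","wb"))
p,M,s=pose();print(p,M,s["clock"],s["contact_force"],s["width"])
print(proj(d,[[.468,-.006,.042],[.4373,-.0488,.042],[.4875,-.0545,.042],[.4975,.0353,.042],[.4476,.041,.042]]))
E
```

```text
[ 0.4698 -0.0097  0.1695] [[ 0.0009  0.9928 -0.1195]
 [-0.0032 -0.1195 -0.9928]
 [-1.      0.0012  0.003 ]] 2.7 [ 1.6889 -3.0143 -0.2461] 0.08497571610694832
[[317.2842 191.0296]
 [293.2169 233.034 ]
 [341.0369 232.8841]
 [342.7402 146.4166]
 [290.3996 146.5874]]
```

View pics/w1.png

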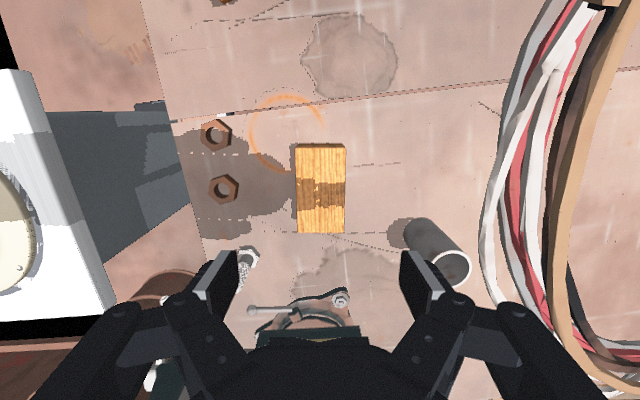

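The wrist view shows the block's top face at about (295–346, 144–234), with the pipe at right (440,250) and the vise below. I check it by ray casting now that the arm has settled.

Emit:
carry_out(deltas=[0,0,0,0,0,0,1,0,0,0,0,0,0,1])

```text
clock: 2.95
position: [0.4675, -0.0051, 0.17]
ee_rot: [-0.47, -0.528, -0.471, 0.528]
contact_force: [0.8, 0.0, 0.1]
width: 0.0849
```

```bash
python3 - <<'E'
from plan import *
from rig import eyes
p,M,s=pose();print(p,s["clock"],s["contact_force"])
d=eyes.get_image("wrist");pickle.dump(d,open("w2.pkl","wb"))
hsv=cv2.cvtColor(d["color"],cv2.COLOR_RGB2HSV);m=cv2.inRange(hsv,(8,90,40),(28,255,255))&cv2.inRange(hsv,(0,0,0),(255,255,255))
k=np.zeros_like(m);k[135:245,285:355]=255;m&=k;m=cv2.morphologyEx(m,cv2.MORPH_OPEN,np.ones((5,5)))
c=max(cv2.findContours(m,0,2)[0],key=cv2.contourArea);r=cv2.minAreaRect(c);print(r)
X=onz(d,cv2.boxPoints(r),.042);print(X,X.mean(0))
P,ok=cloud(d);print("depth top z",np.median(P[(m>0)&ok][:,2]))
T=P[(m>0)&ok];T=T[abs(T[:,2]-.042)<.006];print(cv2.minAreaRect((T[:,:2]*1000).astype(np.float32)))
tgt=np.array([.4690,-.006,.008]);print("center used",tgt)
b=np.radians(-6.6);Mt=ori(np.array([0,0,-1.]),np.array([np.cos(b),np.sin(b),0]),M)
rows(p,M,tgt,Mt,8,1.0)
E
```

```text
[ 0.4675 -0.0051  0.17  ] 2.95 [0.7758 0.0366 0.0648]
((321.0, 189.0), (88.0, 50.0), 90.0)
[[ 0.4522  0.0434  0.042 ]
 [ 0.4999  0.038   0.042 ]
 [ 0.4921 -0.0536  0.042 ]
 [ 0.4396 -0.0476  0.042 ]] [ 0.4709 -0.005   0.042 ]
depth top z 0.04158734068835729
((470.7333984375, -6.874519348144531), (89.80754852294922, 49.899147033691406), 83.53533172607422)
center used [ 0.469 -0.006  0.008]
0.34, 0.0, 0.0, 0.0, 0.0, 0.0, 1.0, 0.34, 0.0, 0.0, 0.0, 0.0, 0.0, 1.0, 0.34, 0.0, 0.0, 0.0, 0.0, 0.0, 1.0, 0.34, 0.01, 0.0, 0.0, 0.0, 0.0, 1.0, 0.33, 0.0, 0.0, 0.0, 0.0, 0.0, 1.0, 0.34, 0.01, 0.0, 0.0, 0.0, 0.0, 1.0, 0.33, 0.0, 0.01, 0.0, 0.0, 0.01, 1.0, 0.34, 0.01, 0.0, 0.01, -0.01, 0.0, 1.0
```

Emit:
carry_out(deltas=[0.4,0,0,0,0,0,1,0.4,0.01,0,0,0,0,1,0.4,0.01,0,0,0,0,1,0.4,0,0,0,0,0,1,0.4,0.01,0,0,0,0,1,0.4,0,0,0,0,0,1,0.3,0,0.01,0,0,0,1,0,0,0,0,0,0,1,0,0,0,0,0,0,1])

```text
clock: 4.12
position: [0.4703, -0.0062, 0.0088]
ee_rot: [0.471, 0.528, 0.47, -0.528]
contact_force: [0.2, 0.4, -0.1]
width: 0.0852
```

Emit:
carry_out(deltas=[0,0,0,0,0,0,-1,0,0,0,0,0,0,-1,0,0,0,0,0,0,-1,0,0,0,0,0,0,-1,0,0,0,0,0,0,-1,0,0,0,0,0,0,-1,0,0,0,0,0,0,-1,0,0,0,0,0,0,-1], newtons=40)

```text
clock: 5.12
position: [0.4703, -0.0066, 0.0089]
ee_rot: [0.471, 0.528, 0.47, -0.528]
contact_force: [-0.9, 0.7, 5.7]
width: 0.0493
```

Emit:
carry_out(deltas=[-0.2,0,0,0,0,0,-1,-0.4,0,0,0,0,0,-1,-0.5,0,0,0,0,0,-1,-0.5,0,0,0,0,0,-1,-0.5,0,0,0,0,0,-1,-0.5,0,0,0,0,0,-1,-0.3,0,0,0,0,0,-1,0,0,0,0,0,0,-1])

```text
clock: 6.12
position: [0.4706, -0.0068, 0.1837]
ee_rot: [0.471, 0.529, 0.469, -0.527]
contact_force: [-0.5, 0.7, -1.8]
width: 0.0493
```

```bash
python3 - <<'E'
from plan import *
p,M,s=pose();print(p,s["clock"],s["contact_force"],s["width"])
Mt=ori(-tz,tx,M);print(np.degrees(R.from_matrix(M.T@Mt).as_rotvec()))
print(tray(-.155,0,.0105))
rows(p,M,tray(-.155,0,.09),Mt,10,-1.0)
E
```

```text
[ 0.4706 -0.0068  0.1837] 6.125 [-0.508   0.7212 -1.7766] 0.04926991494339365
[-21.0016  -2.7183 -15.0361]
[0.4662 0.2717 0.0663]
0.07, -0.03, -0.47, -0.53, -0.07, -0.38, -1.0, 0.07, -0.01, -0.47, -0.52, -0.07, -0.38, -1.0, 0.06, 0.01, -0.47, -0.53, -0.07, -0.37, -1.0, 0.06, 0.03, -0.47, -0.52, -0.07, -0.38, -1.0, 0.06, 0.05, -0.47, -0.53, -0.07, -0.37, -1.0, 0.05, 0.07, -0.47, -0.52, -0.07, -0.38, -1.0, 0.05, 0.08, -0.47, -0.53, -0.07, -0.37, -1.0, 0.04, 0.1, -0.47, -0.52, -0.06, -0.38, -1.0, 0.04, 0.12, -0.47, -0.53, -0.07, -0.37, -1.0, 0.04, 0.14, -0.46, -0.52, -0.06, -0.38, -1.0
```

Emit:
carry_out(deltas=[0.07,-0.03,-0.47,-0.53,-0.07,-0.38,-1,0.07,-0.01,-0.47,-0.52,-0.07,-0.38,-1,0.06,0.01,-0.47,-0.53,-0.07,-0.37,-1,0.06,0.03,-0.47,-0.52,-0.07,-0.38,-1,0.06,0.05,-0.47,-0.53,-0.07,-0.37,-1,0.05,0.07,-0.47,-0.52,-0.07,-0.38,-1,0.05,0.08,-0.47,-0.53,-0.07,-0.37,-1,0.04,0.1,-0.47,-0.52,-0.06,-0.38,-1,0.04,0.12,-0.47,-0.53,-0.07,-0.37,-1,0.04,0.14,-0.46,-0.52,-0.06,-0.38,-1])

```text
clock: 7.38
position: [0.4844, 0.2778, 0.14]
ee_rot: [0.496, 0.354, 0.613, -0.503]
contact_force: [-0.3, -0.3, -1.6]
width: 0.0491
```

Emit:
carry_out(deltas=[0,0,0,0,0,0,-1,0,0,0,0,0,0,-1,0,0,0,0,0,0,-1])

```text
clock: 7.75
position: [0.4847, 0.2762, 0.1413]
ee_rot: [0.496, 0.355, 0.612, -0.503]
contact_force: [0.2, -0.2, -1.2]
width: 0.0491
```

```bash
python3 - <<'E'
from plan import *
from rig import eyes
p,M,s=pose();print(p,s["clock"],s["contact_force"],s["width"],TR.T@(p-STOP))
for n in("top","wrist","scene"):
    d=eyes.get_image(n);cv2.imwrite(f"pics/{n}3.png",d["color"][:,:,::-1])
Mt=ori(-tz,tx,M);print(np.degrees(R.from_matrix(M.T@Mt).as_rotvec()))
rows(p,M,tray(-.155,0,.0105),Mt,6,-1.0)
E
```

```text
[0.4847 0.2762 0.1413] 7.75 [ 0.1907 -0.2429 -1.2414] 0.04914069770908273 [-0.156  -0.0002  0.0879]
[-0.0447 -0.071   0.2355]
0.22, 0.0, 0.0, 0.0, 0.0, 0.01, -1.0, 0.21, 0.0, 0.0, 0.0, 0.0, 0.01, -1.0, 0.22, 0.01, 0.0, 0.0, 0.0, 0.01, -1.0, 0.21, 0.0, 0.0, 0.0, -0.01, 0.01, -1.0, 0.22, 0.0, 0.0, -0.01, 0.0, 0.01, -1.0, 0.21, 0.01, 0.0, 0.0, -0.01, 0.01, -1.0
```

View pics/wrist3.png

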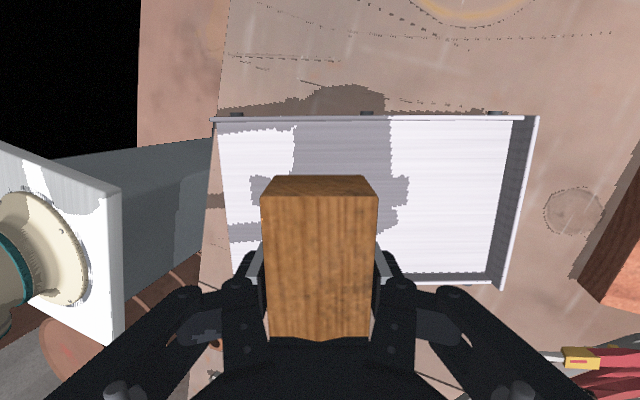

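View pics/scene3.png

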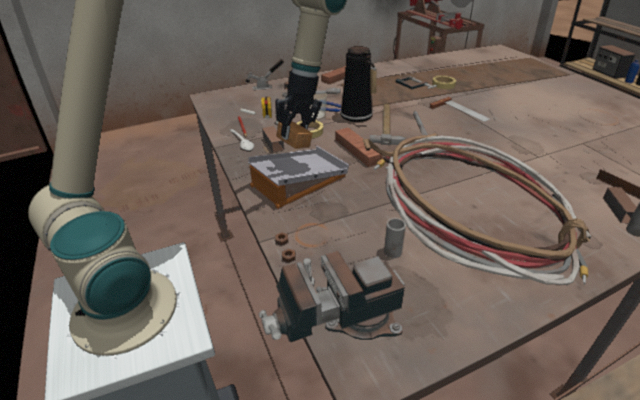

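The wrist view shows the block in the jaws at (262–378, 175–340), with the tray below it. I check that it's level in the grip by projecting the expected corners.

```bash
python3 - <<'E'
from plan import *
from rig import eyes
p,M,s=pose()
d=eyes.get_image("wrist")
c=TR.T@(p-STOP)+[0,0,.012]
for z in(.021,-.021):
    print(z,proj(d,[STOP+TR@(c+[a,b,z]) for a in(-.025,.025) for b in(-.045,.045)]))
P,ok=cloud(d);w=P[205:320,280:360][ok[205:320,280:360]];A=np.c_[w[:,:2],np.ones(len(w))];k,*_=np.linalg.lstsq(A,w[:,2],rcond=None)
n=np.array([-k[0],-k[1],1]);n/=np.linalg.norm(n);print("face normal in tray axes",TR.T@n,"height",(TR.T@(np.median(w,0)-p)))
E
```

```text
0.021 [[267.7811 361.0562]
 [255.0557 191.9731]
 [365.397  361.4001]
 [377.1297 192.0861]]
-0.021 [[278.9685 307.0368]
 [271.8176 171.2703]
 [355.5307 307.2391]
 [362.1942 171.3261]]
face normal in tray axes [ 0.0048 -0.0003  1.    ] height [0.0014 0.0128 0.0331]
```

The block is level: its face normal lies along the tray normal and its underside is 9 mm below the TCP. I lower it now.

Emit:
carry_out(deltas=[0.25,0,0,0,0,0.01,-1,0.25,0.01,0,0,0,0.01,-1,0.25,0,0,0,0,0.01,-1,0.2,0.01,0,0,0,0.01,-1,0.18,0,0,0,0,0.01,-1,0.08,0,0,0,0,0,-1,0.08,0,0,0,0,0,-1,0,0,0,0,0,0,-1,0,0,0,0,0,0,-1])

```text
clock: 9.07
position: [0.4669, 0.2727, 0.0666]
ee_rot: [0.498, 0.357, 0.611, -0.502]
contact_force: [-0.3, 0.1, -1.2]
width: 0.0496
```

```bash
python3 - <<'E'
from plan import *
p,M,s=pose();print(p,s["clock"],s["contact_force"],s["width"],TR.T@(p-STOP))
E
```

```text
[0.4669 0.2727 0.0666] 9.075 [-0.2939  0.0675 -1.2201] 0.04959011579165088 [-0.1542  0.0008  0.0111]
```

Emit:
carry_out(deltas=[0.02,0,0,0,0,0,-1,0,0,0,0,0,0,-1])

```text
clock: 9.32
position: [0.4663, 0.2725, 0.0652]
ee_rot: [0.497, 0.357, 0.611, -0.502]
contact_force: [-0.1, -0.5, -1.2]
width: 0.0496
```

Emit:
carry_out(deltas=[0.01,0,0,0,0,0,-1,0,0,0,0,0,0,-1])

```text
clock: 9.57
position: [0.4663, 0.2725, 0.065]
ee_rot: [0.498, 0.357, 0.611, -0.502]
contact_force: [-0.5, 0.8, 2.0]
width: 0.0494
```

Contact with the floor (+2 N). I open the jaws, wait, then back off along the tray normal.

Emit:
carry_out(deltas=[0,0,0,0,0,0,0,0,0,0,0,0,0,1,0,0,0,0,0,0,1,0,0,0,0,0,0,1,0,0,0,0,0,0,1,0,0,0,0,0,0,1,0,0,0,0,0,0,1,0,0,0,0,0,0,1])

```text
clock: 10.58
position: [0.4661, 0.2724, 0.0646]
ee_rot: [0.497, 0.356, 0.611, -0.502]
contact_force: [-0.7, -0.4, -0.2]
width: 0.0854
```

Emit:
carry_out(deltas=[-0.15,0,0,0,0,0,1,-0.3,0,0,0,0,0,1,-0.4,0,0,0,0,0,1,-0.4,0,0,0,0,0,1,-0.25,0,0,0,0,0,1,0,0,0,0,0,0,1,0,0,0,0,0,0,1])

```text
clock: 11.45
position: [0.488, 0.2779, 0.1509]
ee_rot: [0.497, 0.356, 0.611, -0.502]
contact_force: [-0.6, 0.1, 0.6]
width: 0.0855
```

```bash
cat > look.py <<'E'
from plan import *
from rig import eyes
import sys
p,M,s=pose();print(p,s["clock"],s["contact_force"],s["width"],"tcp tray",TR.T@(p-STOP))
for n in sys.argv[2:]:
    d=eyes.get_image(n);cv2.imwrite(f"pics/{n}{sys.argv[1]}.png",d["color"][:,:,::-1])
    P,ok=cloud(d);L=(P-STOP)@TR
    m=ok&(abs(L[...,2]-.042)<.006)&(L[...,0]>-.24)&(L[...,0]<.0)&(abs(L[...,1])<.068)
    hsv=cv2.cvtColor(d["color"],cv2.COLOR_RGB2HSV);m&=cv2.inRange(hsv,(7,60,40),(28,255,255))>0
    m=cv2.morphologyEx(m.astype(np.uint8),cv2.MORPH_OPEN,np.ones((3,3)))>0
    T=L[m]
    if len(T)<50: print(n,"few",len(T));continue
    print(n,len(T),"block tray mm",cv2.minAreaRect((T[:,:2]*1000).astype(np.float32)),"top z",np.median(T[:,2]))
E
python3 look.py 4 wrist top scene
```

```text
[0.488  0.2779 0.1509] 11.45 [-0.5503  0.0951  0.56  ] 0.08548347682194772 tcp tray [-0.155   0.0005  0.0981]
wrist 7167 block tray mm ((-153.41004943847656, 0.05352783203125), (90.16145324707031, 49.87299728393555), 89.94967651367188) top z 0.042211581167639796
top 291 block tray mm ((-156.3622589111328, -29.346561431884766), (49.924617767333984, 28.724340438842773), 0.17292192578315735) top z 0.04156365960409918
scene 286 block tray mm ((-154.7527313232422, -0.6460723876953125), (50.5012321472168, 89.611083984375), 0.20508480072021484) top z 0.04249004900391428
```

View pics/wrist4.png

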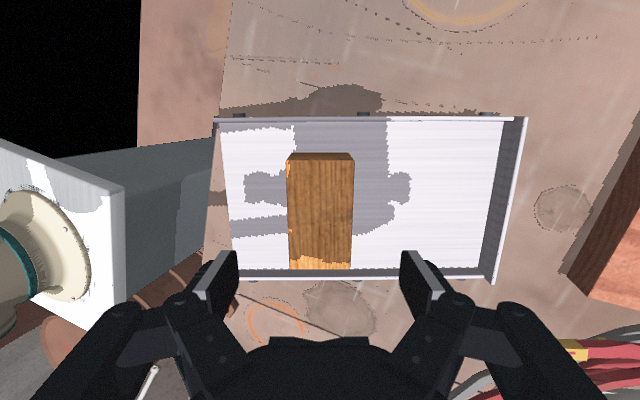

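The wrist view shows the block lying flat crosswise on the tray at (288–354, 155–270), at tray x = -0.154, y = 0 and 0° yaw. I shut the jaws while shifting uphill, then go down behind it.

Emit:
carry_out(deltas=[0,-0.4,0,0,0,0,-1,0,-0.4,0,0,0,0,-1,0,-0.37,0,0,0,0,-1,0,0,0,0,0,0,-1,0,0,0,0,0,0,-1,0,0,0,0,0,0,-1,0,0,0,0,0,0,-1,0,0,0,0,0,0,-1])

```text
clock: 12.6
position: [0.4233, 0.2612, 0.1694]
ee_rot: [0.497, 0.356, 0.611, -0.502]
contact_force: [-0.8, 0.4, 0.4]
width: 0.0001
```

Emit:
carry_out(deltas=[0.3,0,0,0,0,0,-1,0.3,0,0,0,0,0,-1,0.3,0,0,0,0,0,-1,0.25,0,0,0,0,0,-1,0.15,0,0,0,0,0,-1,0.1,0,0,0,0,0,-1,0,0,0,0,0,0,-1,0,0,0,0,0,0,-1])

```text
clock: 13.6
position: [0.4025, 0.256, 0.0889]
ee_rot: [0.498, 0.357, 0.611, -0.502]
contact_force: [0.7, -0.1, -0.4]
width: -0.0001
```

```bash
python3 look.py 5 wrist scene
```

```text
[0.4025 0.256  0.0889] 13.6 [ 0.6707 -0.0853 -0.3882] -5.461876604778979e-05 tcp tray [-0.2242  0.0007  0.0154]
wrist 13531 block tray mm ((-153.62850952148438, 4.5537872314453125), (81.18216705322266, 51.013427734375), 89.58799743652344) top z 0.04217821145314984
scene 252 block tray mm ((-154.5176239013672, -2.4424362182617188), (86.56089782714844, 52.4282341003418), 89.0267333984375) top z 0.04249297612552888
```

View pics/wrist5.png

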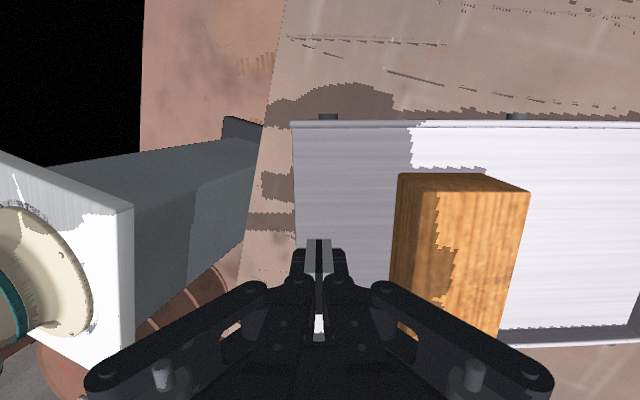

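The wrist view shows the shut fingers at (318,280), uphill of the block's uphill face (400,250), with room between. I push gently.

Emit:
carry_out(deltas=[0,0.2,0,0,0,0,-1,0,0.15,0,0,0,0,-1,0,0.12,0,0,0,0,-1,0,0.12,0,0,0,0,-1,0,0.12,0,0,0,0,-1,0,0.12,0,0,0,0,-1,0,0.12,0,0,0,0,-1,0,0.12,0,0,0,0,-1,0,0.12,0,0,0,0,-1,0,0,0,0,0,0,-1])

```text
clock: 14.95
position: [0.4694, 0.2732, 0.0698]
ee_rot: [0.497, 0.357, 0.611, -0.502]
contact_force: [-1.0, -0.5, 0.6]
width: -0.0001
```

```bash
python3 look.py 6 wrist scene
```

```text
[0.4694 0.2732 0.0698] 14.95 [-0.9737 -0.5194  0.6143] -9.015657896228136e-05 tcp tray [-0.1525  0.0007  0.0148]
wrist 11243 block tray mm ((-112.05113983154297, 4.897151947021484), (80.99248504638672, 49.74624252319336), 89.84007263183594) top z 0.04217836610622014
scene 186 block tray mm ((-114.09886932373047, -11.634544372558594), (69.88726043701172, 50.65536117553711), 86.42779541015625) top z 0.04246385955277386
```

View pics/wrist6.png

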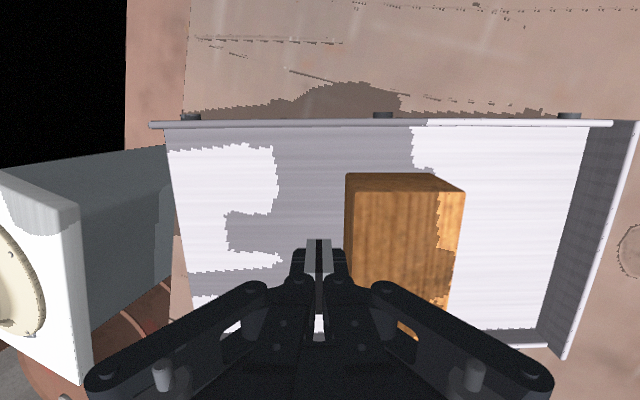

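The block slides straight at tray x = -0.112, with the fingers against its face and no yaw. 87 mm remain.

Emit:
carry_out(deltas=[0,0.12,0,0,0,0,-1,0,0.14,0,0,0,0,-1,0,0.14,0,0,0,0,-1,0,0.14,0,0,0,0,-1,0,0.14,0,0,0,0,-1,0,0.14,0,0,0,0,-1,0,0.14,0,0,0,0,-1,0,0.14,0,0,0,0,-1,0,0.14,0,0,0,0,-1,0,0,0,0,0,0,-1])

```text
clock: 16.3
position: [0.5391, 0.2913, 0.0504]
ee_rot: [0.498, 0.357, 0.611, -0.502]
contact_force: [-0.8, 0.1, 0.1]
width: -0.0
```

```bash
python3 look.py 7 wrist
```

```text
[0.5391 0.2913 0.0504] 16.3 [-0.8046  0.0622  0.1309] -1.0833157775921359e-05 tcp tray [-0.0779  0.0007  0.0147]
wrist 11360 block tray mm ((-36.92351531982422, 5.109607696533203), (80.15144348144531, 50.26254653930664), 89.90880584716797) top z 0.042182044172589736
```

View pics/wrist7.png

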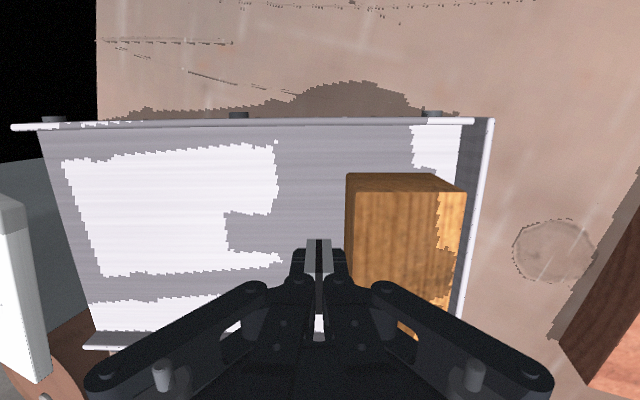

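The block is straight at x = -0.037, about 12 mm from the stop (the wall at (480,220)). I creep until the force rises.

Emit:
carry_out(deltas=[0,0.05,0,0,0,0,-1,0,0.05,0,0,0,0,-1,0,0.04,0,0,0,0,-1,0,0,0,0,0,0,-1])

```text
clock: 16.85
position: [0.5464, 0.2932, 0.0486]
ee_rot: [0.497, 0.357, 0.611, -0.502]
contact_force: [0.3, 0.1, 0.1]
width: 0.0003
```

Emit:
carry_out(deltas=[0,0.03,0,0,0,0,-1,0,0,0,0,0,0,-1])

```text
clock: 17.1
position: [0.548, 0.2936, 0.0481]
ee_rot: [0.497, 0.357, 0.611, -0.502]
contact_force: [-1.0, 0.4, 0.6]
width: -0.0001
```

Emit:
carry_out(deltas=[0,0.02,0,0,0,0,-1,0,0,0,0,0,0,-1])

```text
clock: 17.35
position: [0.549, 0.2939, 0.0479]
ee_rot: [0.497, 0.357, 0.611, -0.502]
contact_force: [0.1, -0.1, 0.1]
width: -0.0001
```

Emit:
carry_out(deltas=[0,0.02,0,0,0,0,-1,0,0,0,0,0,0,-1])

```text
clock: 17.6
position: [0.5502, 0.2942, 0.0475]
ee_rot: [0.497, 0.357, 0.611, -0.502]
contact_force: [-0.2, -0.1, -0.5]
width: -0.0
```

Emit:
carry_out(deltas=[0,0.02,0,0,0,0,-1,0,0,0,0,0,0,-1])

```text
clock: 17.85
position: [0.5513, 0.2945, 0.0472]
ee_rot: [0.497, 0.357, 0.611, -0.502]
contact_force: [-0.5, -0.4, 0.1]
width: 0.0001
```

```bash
python3 look.py 8 wrist
```

```text
[0.5513 0.2945 0.0472] 17.85 [-0.5248 -0.3824  0.0774] 0.00014829387537031952 tcp tray [-0.0649  0.0007  0.0149]
wrist 11179 block tray mm ((-25.4072322845459, 4.921417236328125), (80.7855453491211, 50.61497497558594), 89.50959777832031) top z 0.04218432307146955
```

Emit:
carry_out(deltas=[0,0.02,0,0,0,0,-1,0,0,0,0,0,0,-1])

```text
clock: 18.15
position: [0.5525, 0.2948, 0.0469]
ee_rot: [0.497, 0.357, 0.611, -0.502]
contact_force: [-0.0, 0.6, -0.0]
width: 0.0001
```

Emit:
carry_out(deltas=[0,0.02,0,0,0,0,-1,0,0,0,0,0,0,-1])

```text
clock: 18.4
position: [0.5533, 0.2948, 0.0466]
ee_rot: [0.497, 0.356, 0.611, -0.502]
contact_force: [-0.6, -0.1, 0.7]
width: 0.0001
```

Emit:
carry_out(deltas=[0,0.02,0,0,0,0,-1,0,0,0,0,0,0,-1])

```text
clock: 18.65
position: [0.5536, 0.2947, 0.0466]
ee_rot: [0.497, 0.356, 0.612, -0.503]
contact_force: [-4.1, -2.1, 3.8]
width: -0.0002
```

```bash
python3 look.py 9 wrist scene
```

```text
[0.5536 0.2947 0.0466] 18.65 [-4.1394 -2.1227  3.758 ] -0.0001661116349997276 tcp tray [-0.0626  0.0004  0.0149]
wrist 10928 block tray mm ((-24.14520835876465, 4.723564147949219), (80.8780746459961, 48.269691467285156), 89.99755096435547) top z 0.04217996366031927
scene 157 block tray mm ((-25.951902389526367, -10.409198760986328), (71.97834777832031, 50.428707122802734), 89.06453704833984) top z 0.042562748881939984
```

View pics/wrist9.png

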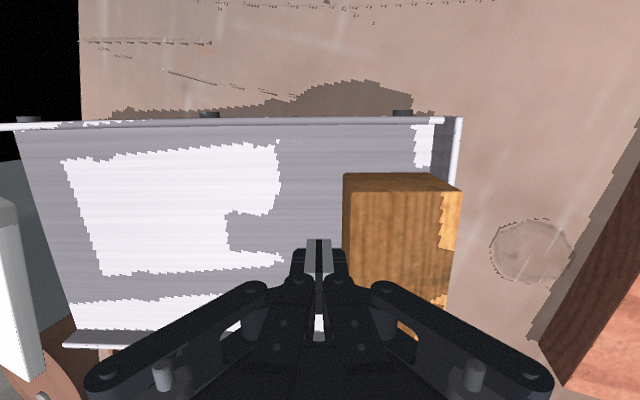

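The force rose to 6 N and the picture shows the block's face at the stop wall (455,190), so it is seated. I back off uphill first, then lift clear.

Emit:
carry_out(deltas=[0,-0.1,0,0,0,0,-1,0,-0.3,0,0,0,0,-1,0,-0.4,0,0,0,0,-1,0,-0.2,0,0,0,0,-1,-0.3,0,0,0,0,0,-1,-0.5,0,0,0,0,0,-1,-0.5,0,0,0,0,0,-1,-0.5,-0.4,0,0,0,0,-1,-0.3,-0.4,0,0,0,0,-1,0,0,0,0,0,0,-1])

```text
clock: 20.0
position: [0.4862, 0.2778, 0.1978]
ee_rot: [0.499, 0.358, 0.611, -0.5]
contact_force: [1.1, 0.6, -0.6]
width: -0.0002
```

```bash
python3 look.py 10 wrist scene top; python3 - <<'E'
from plan import *
from rig import eyes
d=eyes.get_image("scene");P,ok=cloud(d);w=P[205:265,375:415][ok[205:265,375:415]];a=pickle.load(open("scene0.pkl","rb"));print("pipe pix diff",np.abs(d["color"][215:260,385:405].astype(int)-a["color"][215:260,385:405]).mean())
E
```

```text
[0.4862 0.2778 0.1978] 20.0 [ 1.0688  0.5726 -0.5831] -0.0002205923451249065 tcp tray [-0.1689  0.0009  0.143 ]
wrist 4906 block tray mm ((-24.378755569458008, -0.3913726806640625), (48.852142333984375, 90.38334655761719), 0.37041598558425903) top z 0.042139355369812705
scene 231 block tray mm ((-25.647451400756836, -0.4478721618652344), (91.7221908569336, 50.556671142578125), 89.60082244873047) top z 0.04262610667880772
top 485 block tray mm ((-26.450485229492188, -18.189903259277344), (52.148197174072266, 55.25482940673828), 0.5771065950393677) top z 0.041162402241282973
pipe pix diff 2.1014814814814815
```

View pics/wrist10.png

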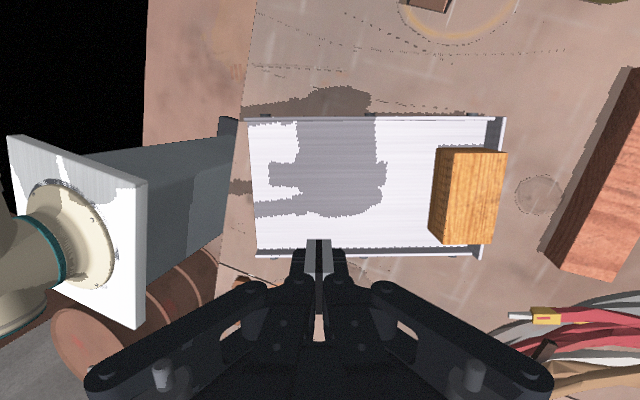

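View pics/scene10.png

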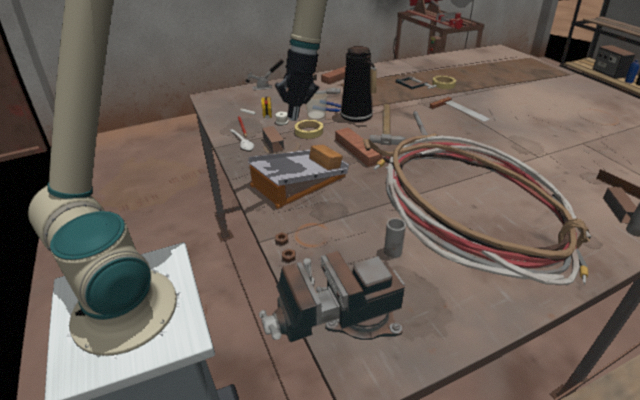

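The block is flat against the stop at (468,195) in the wrist view, at tray x ≈ -25 mm, y ≈ 0 and under 1° off straight. The pipe stands unchanged at (395,238) in the scene view, and the arm is clear. I let it settle, then hand in.

Emit:
carry_out(deltas=[0,0,0,0,0,0,-1,0,0,0,0,0,0,-1,0,0,0,0,0,0,-1,0,0,0,0,0,0,-1])

```text
clock: 20.7
position: [0.4853, 0.2771, 0.1958]
ee_rot: [0.497, 0.356, 0.611, -0.502]
contact_force: [0.9, 0.1, 0.3]
width: -0.0004
```

```bash
python3 -c "
from rig import job
print(job.sign_off())"
```

```text
the job is handed in; nothing more can be done
None
```

The block is resting flat against the back stop, and I handed the job in at about 21 s of the 51 s allowed. No verdict was reported.

I gripped the block across its 50 mm side and lowered it parallel to the tray floor at tray x ≈ -0.154 m. I let it go there, then pushed it down the slope with the shut fingers until the force rose to about 6 N at the stop.

**Last checks:**
- **Block, wrist and scene views:** x is about -24 to -26 mm from the stop and y about 0. Its top is 42 mm above the floor, so it lies flat, and it is less than 1° off straight.
- **Block, top view:** the arm hid part of the block, so its y of -18 mm was not usable. Its x of -26 mm agreed with the other two.
- **Pipe:** it looked unchanged in the scene view.
- **Arm:** it ended well clear of everything.

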